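# Seal the green-doored sample case with its T-handle compression latch

## Robot

A 6-joint arm with a two-finger parallel gripper is mounted at the origin on the work surface. World frame = base frame: x ahead of the robot, y to its left, z up, the work surface at z = 0. Lengths are in m, angles in degrees, forces in N, time in s.
With the tool pointing down it reaches from about 0.25 to 0.8 m from the base axis. Payload 3.9 kg.
Tool frame: the origin (TCP) lies at the very end of the fingers, on their centre line; the grasp point (between the pads) lies 19 mm behind it; z points along the fingers, y is the line along which they close (so a half turn about z gives the same grasp; the last joint's range is limited). The gripper opens to 85 mm and grips with 20 to 120 N. Pads are 22 mm wide; open, the fingers measure 114 mm over their backs; the gripper's body (76 mm by 85 mm) begins 54 mm behind the grasp point. The pads swing forward as they close: fully open they stand 13 mm farther back than shut.
Start: joints at [-76.089, 14.897, -7.913, 67.191, 0, 90], TCP at [0.126, -0.51, 0.231] pointing down, gripper open.
Joint ranges: [-159.42, 159.42], [-47.68, 98.78], [-73.54, 78.23], [-108.79, 121.32], [-90, 84.71], [-180, 180]. Speed limits (degrees/s): [147.25, 147.25, 180, 180, 180, 180].

## Interface

Orientations are given as [roll, pitch, yaw] about the fixed x, y, z axes, in that order (R = Rz(yaw) Ry(pitch) Rx(roll)).
In Python, from cell import robot gives the robot as it stands.
- The arm moves only by the shell command python3 shift.py FILE [FORCE], which reads ROWS from the file FILE. ROWS is a JSON object with one list for each field, all of the same length, 1 to 10, a row being the entries at one place: sx, sy, sz (the shift in parts of the range, where 1.0 means 0.25 m), rx, ry, rz (a rotation vector in shares of 45 degrees (1.0 is 45 degrees)), finger_gap (the finger opening in m); each row shifts and turns the commanded pose from where the row before left it, along the tool's axes as they then stand; what a row does not reach is not made up. A row lasts 1/12 s, in which the tool goes at most 0.0417 m and 7.16 degrees, less where a joint would pass 70% of its speed; a pose out of reach is approached as far as the arm can. The fingers move at their own pace and stop on an object; FORCE is the grip in N (left out, the last holds). Time passes only in rows, so rows that do not move let the fingers close. It prints the time, the measured TCP pose, the force, the opening and the grip force at its end. Input that does not fit is refused with a message, and nothing moves.
- robot.state(): the state, without advancing time (a new reading comes with each control period).
- robot.camera(name): name is "scene" or "top" or "wrist"; returns a dict with "img" (400x640x3 uint8, blue, green, red), "fx", "fy", "cx", "cy" (pixels), "k1" (the pictures are not rectified: a ray, as slopes to the right and down, at radius r is drawn at 1 + k1 r^2 times it, then the intrinsics apply), "rvec" (rotation vector, rad) and "tvec" (3), from world to camera coordinates, as OpenCV has them; the wrist camera has in their place "T_tool_cam" (4x4, takes a point from camera to tool coordinates, whose origin is the TCP and whose axes are the flange's). Camera axes: x right, y down, z forward; pixel columns grow to the right and rows downward; lengths in m; the calibration is good to about 2 mm. A picture is of the moment at which its call begins: read the wrist's pose just before it. There is no depth.
- robot.close_job(): hands the job in; it is judged then, once.
The state is a dict: "time_s": time; "joint_positions": joint angles; "joint_vel": joint speeds; "effort": joint torques, N m; "eef_pos": TCP position; "orientation": TCP orientation; "ft_force": force on the tool from outside, world axes, zero at the start; "moment": the same for the moment, N m; "gripper_width": finger opening in m; "grip_force": force on a finger pad.
Only numpy, scipy, OpenCV 4.12 (cv2) and the standard library are available. Lean on these libraries where they do the work, as an engineer would, in place of code of your own. Each camera call takes 0.05 s, during which the arm holds its last target. There are 200 camera calls.

## Task

The green-doored sample case on the lab bench is unlatched and its door stands proud of the gasket. Turn its T-handle clockwise (seen from above) as far as it goes, so that the latch draws the door down tight on the case, then let go. The blue-doored case is already sealed: leave its handle as it is.

Things in the scene. Friction and masses are not known exactly. Their poses are not given: they have to be found in the camera images.
- latch_grip (a point): Middle of the T-handle's bar on the GREEN-doored case, on the turning axis, 11 mm below the bar's top: grip here, across the bar. Bar: black with a yellow line on top, 70 mm long (point x), 14 mm wide (y), 22 mm tall, on a 13 mm stem; 22 mm of free height between its underside and the flat door. About 155 mm above the bench at the start; it sinks 7 mm straight down over a full turn.
- latch (a joint): Turn of the green case's T-handle in rad, growing clockwise seen from above: 0 = bar parallel to the door's hinge (unlatched), 1.571 = bar at right angles to the hinge (fully latched, hard stop). Starts between 0 and 0.4. Resists with 0.25 to 0.4 N m, rising as the gasket is pressed, and stays where it is left.
- door (a joint): Angle in rad of the green door on top of its case: 0 = proud (its free edge, nearest the robot, 9 mm up), 0.045 = drawn tight and level. Only the latch moves it, in proportion to its turn. The case is a grey box, 200 x 190 mm, 100 mm tall, fixed to the bench, hinge along its far edge; the latch axis is 55 mm nearer the robot than its centre.
- spare_tip (a point): Point near one end of the T-handle's bar on the BLUE-doored case, 33 mm from its axis, at mid-height of the bar. This case is the same make and size and is already latched, its bar at right angles to its hinge. The two cases stand side by side, either one on the left. A steel flange, a glass dish and a screwdriver lie loose around them, clear of the work.

How it is judged:
By the outcome, as a careful person would: the job done as asked, in the order asked, and still so for the second after the job is handed in, with the robot touching nothing.
It also fails if it takes over 35 s, if anything falls off the work surface, if the arm or the gripper's body presses on something with over 40 N, if the wrist force passes 120 N, or if a joint passes its speed limit or range.

## Working session

There is one attempt and no reset: what is moved stays moved. The work goes in short steps, Python scripts to look and compute and a shell command to move; the robot and the scene stay as the last step left them, time stands still between calls to the robot, and variables do not carry over. Pictures are saved under pics/ and viewed, at most 10 in all, crops included, and the job is handed in when it is done.

```bash
ls; mkdir -p pics
python3 - <<'E'
from cell import robot
import cv2
for n in ("scene","top"):
    c=robot.camera(n); cv2.imwrite(f"pics/{n}0.png",c["img"]); print(n,{k:v for k,v in c.items() if k!="img"})
s=robot.state(); print(s)
E
```

```text
cell.py
pics
shift.py
scene {'fx': 372.7255039816226, 'fy': 372.7255039816226, 'cx': 321.93407061032826, 'cy': 194.2305636812347, 'k1': -0.08043219590808906, 'rvec': array([ 2.3307584 ,  0.87160776, -0.30853701]), 'tvec': array([-0.44066483, -0.18804347,  1.24679597])}
top {'fx': 450.0422939804001, 'fy': 450.0422939804001, 'cx': 317.76857866577717, 'cy': 196.79781871510156, 'k1': -0.009520091786977814, 'rvec': array([ 2.17206814, -2.12119063,  0.17223199]), 'tvec': array([-0.01648851,  0.59761362,  1.18173868])}
{'time_s': 0.1, 'joint_positions': array([-7.60864260e+01,  1.49317998e+01, -7.97794462e+00,  6.71898458e+01,
       -1.54695554e-03,  9.00000485e+01]), 'joint_vel': array([ 0.02426577, -0.01421445,  0.34214724, -0.03089629, -0.0594135 ,
       -0.04093471]), 'effort': array([-7.57120943e-04, -4.06507981e+01,  2.54527527e+01,  1.01453211e-02,
       -1.01733938e-04,  9.00473296e-07]), 'eef_pos': array([ 0.1260864 , -0.50901035,  0.23055247]), 'orientation': array([-1.79900410e+02,  1.54703746e-03,  1.39135282e+01]), 'ft_force': array([-0.17954566, -0.39559088, -0.45260027]), 'moment': array([-0.04670556, -0.04237089,  0.01281639]), 'grip_force': 0.0, 'gripper_width': 0.08532405475273401}
```

View pics/scene0.png

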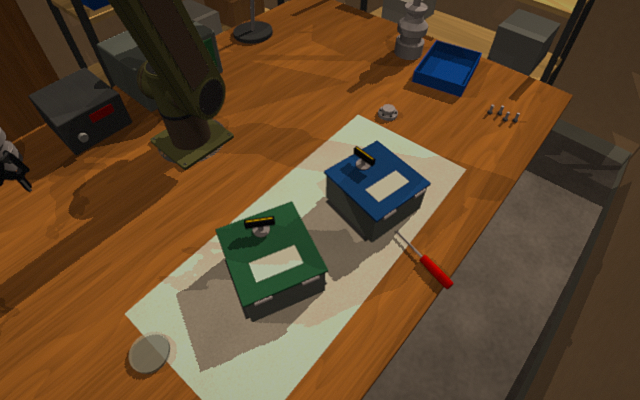

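View pics/top0.png

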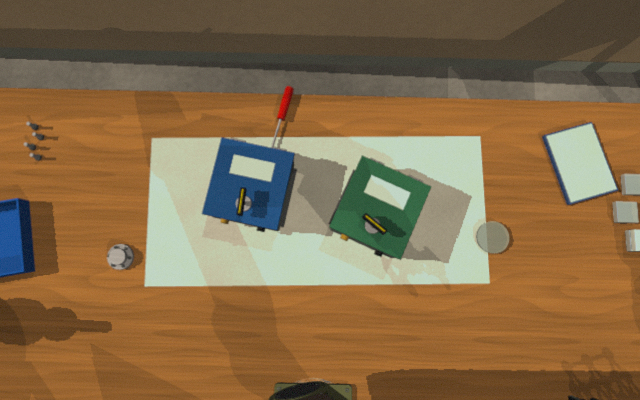

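The scene view shows the green case's bar at about (260,222) and the blue one's at (364,155). In the top view they are at about (374,225) and (241,201), so green is on the robot's right. I'll segment the yellow lines and triangulate them.

```bash
cat > h.py <<'E'
import cv2,numpy as np
def ray(c,uv):
    s=np.array([(uv[0]-c["cx"])/c["fx"],(uv[1]-c["cy"])/c["fy"]]); d=s.copy()
    for _ in range(20): s=d/(1+c["k1"]*(s@s))
    d=np.r_[s,1.]
    if "rvec" in c:
        R=cv2.Rodrigues(c["rvec"])[0]; o=-R.T@c["tvec"]; d=R.T@d
    else: T=c["T"]; o=T[:3,3]; d=T[:3,:3]@d
    return o,d/np.linalg.norm(d)
def tri(rs):
    A=[np.eye(3)-np.outer(d,d) for o,d in rs]; P=np.linalg.solve(sum(A),sum(a@o for a,(o,d) in zip(A,rs)))
    return P,[round(float(np.linalg.norm(a@(P-o)))*1e3,1) for a,(o,d) in zip(A,rs)]
def atz(r,z): o,d=r; return o+d*(z-o[2])/d[2]
def yellow(c,box):
    x0,y0,x1,y1=box; im=c["img"][y0:y1,x0:x1]; h=cv2.cvtColor(im,cv2.COLOR_BGR2HSV)
    m=cv2.inRange(h,(20,130,90),(35,255,255)); n,l,st,ce=cv2.connectedComponentsWithStats(m)
    k=1+np.argmax(st[1:,4]); ys,xs=np.nonzero(l==k); p=np.c_[xs,ys].astype(float)+[x0,y0]
    mu=p.mean(0); v=np.linalg.svd(p-mu)[2][0]; t=(p-mu)@v
    mid=mu+v*(t.min()+t.max())/2
    return len(p),mid,mu+v*t.min(),mu+v*t.max()
def wrist(robot):
    from scipy.spatial.transform import Rotation as R
    s=robot.state(); c=robot.camera("wrist"); T=np.eye(4); T[:3,:3]=R.from_euler("xyz",s["orientation"],degrees=True).as_matrix(); T[:3,3]=s["eef_pos"]
    c["T"]=T@c["T_tool_cam"]; return c
E
python3 - <<'E'
from h import *; from cell import robot
a=robot.camera("scene"); b=robot.camera("top")
for n,ba,bb in (("green",(235,205,285,240),(350,205,395,245)),("blue",(345,140,385,175),(225,180,255,222))):
    A=yellow(a,ba);B=yellow(b,bb); print(n,A,B)
    P,e=tri([ray(a,A[1]),ray(b,B[1])]); print("mid",P,e)
    for X,c in ((A,a),(B,b)):
        e0,e1=[atz(ray(c,X[i]),P[2]) for i in (2,3)]; print(e0,e1,np.linalg.norm(e1-e0),np.degrees(np.arctan2(*(e1-e0)[1::-1])))
ims=[cv2.resize(a["img"][195:250,225:305],(640,440),interpolation=2),cv2.resize(b["img"][200:255,340:420],(640,440),interpolation=2)]
print(robot.camera("wrist")["T_tool_cam"])
E
```

```text
green (48, array([258.52650158, 219.18657597]), array([271.0577562 , 217.40661416]), array([245.99524697, 220.96653777])) (56, array([374.88319878, 223.14205721]), array([365.58881365, 215.50009741]), array([384.17758391, 230.78401702]))
mid [ 0.51813116 -0.14206761  0.16507974] [0.2, 0.2]
[ 0.53608624 -0.11983035  0.16507974] [ 0.50055854 -0.16384126  0.16507974] 0.056561266088184826 -128.91211880564708
[ 0.5361893  -0.11942959  0.16507974] [ 0.49987536 -0.16498807  0.16507974] 0.058260421557336434 -128.5577941101055
blue (30, array([363.94371133, 152.57849055]), array([356.05600471, 146.9219054 ]), array([371.83141795, 158.2350757 ])) (55, array([240.48018142, 200.49695404]), array([238.69581661, 212.1069416 ]), array([242.26454623, 188.88696647]))
mid [0.56657409 0.18864439 0.15917966] [0.0, 0.0]
[0.53784733 0.19189378 0.15917966] [0.59452469 0.18547803 0.15917966] 0.05703932890357409 -6.458253795950193
[0.53771719 0.19162661 0.15917966] [0.59568014 0.1856614  0.15917966] 0.05826909066636269 -5.875868529235337
[[ 5.40027866e-05 -9.53308283e-01 -3.01998867e-01  7.84667621e-02]
 [ 9.99999656e-01  3.01326134e-04 -7.72366909e-04 -1.88938297e-03]
 [ 8.27303922e-04 -3.01998721e-01  9.53307971e-01 -1.42627700e-01]
 [ 0.00000000e+00  0.00000000e+00  0.00000000e+00  1.00000000e+00]]
```

The green bar's top is at z=0.165, centred at (0.518,-0.142), and lies at 51° yaw. That is about 17° clockwise of the hinge line at 68°. I'll start moving over with the yaw held, which also shows the sign of joint 6.

Careful with the scale: shifts go in shares of 0.25 m and turns go in shares of 45 degrees. That gives: 0.036 m / 0.25 = 0.144, -0.02 m / 0.25 = -0.08.

```bash
echo '{"sx":[0.144, 0.144, 0.144, 0.144, 0.144, 0.144, 0.144, 0.144, 0.144, 0.144], "sy":[-0.08, -0.08, -0.08, -0.08, -0.08, -0.08, -0.08, -0.08, -0.08, -0.08], "sz":[0, 0, 0, 0, 0, 0, 0, 0, 0, 0], "rx":[0, 0, 0, 0, 0, 0, 0, 0, 0, 0], "ry":[0, 0, 0, 0, 0, 0, 0, 0, 0, 0], "rz":[0, 0, 0, 0, 0, 0, 0, 0, 0, 0], "finger_gap":[0.085, 0.085, 0.085, 0.085, 0.085, 0.085, 0.085, 0.085, 0.085, 0.085]}' > m.json && python3 shift.py m.json 60; python3 -c "
from cell import robot
s=robot.state();print(s['joint_positions'],s['orientation'])"
```

```text
time_s: 1.08
eef_pos: [0.4287, -0.2272, 0.2314]
orientation: [180.0, -0.0, 13.9]
ft_force: [-0.3, -1.3, 1.0]
gripper_width: 0.085
grip_force: 0.0
[-2.79156454e+01  1.09825118e+01 -1.31232066e+01  6.58731856e+01
 -8.21631183e-03  1.38168998e+02] [ 1.79979808e+02 -1.02392624e-02  1.39153567e+01]
```

To row units: 0.036 m / 0.25 = 0.144, -0.02 m / 0.25 = -0.08, -7 degrees / 45 = -0.1556.

```bash
echo '{"sx":[0.144, 0.144, 0.14, 0, 0, 0, 0, 0, 0, 0], "sy":[-0.08, -0.08, -0.084, 0, 0, 0, 0, 0, 0, 0], "sz":[0, 0, 0, 0, 0, 0, 0, 0, 0, 0], "rx":[0, 0, 0, 0, 0, 0, 0, 0, 0, 0], "ry":[0, 0, 0, 0, 0, 0, 0, 0, 0, 0], "rz":[0, 0, 0, -0.1556, -0.1556, -0.1556, -0.1556, -0.1556, -0.1556, -0.1556], "finger_gap":[0.085, 0.085, 0.085, 0.085, 0.085, 0.085, 0.085, 0.085, 0.085, 0.085]}' > m.json && python3 shift.py m.json 60; echo '{"sx":[0, 0, 0, 0, 0, 0, 0, 0, 0, 0], "sy":[0, 0, 0, 0, 0, 0, 0, 0, 0, 0], "sz":[0, 0, 0, 0, 0, 0, 0, 0, 0, 0], "rx":[0, 0, 0, 0, 0, 0, 0, 0, 0, 0], "ry":[0, 0, 0, 0, 0, 0, 0, 0, 0, 0], "rz":[-0.1556, -0.1556, -0.1556, -0.1556, -0.1556, -0.1556, -0.1556, -0.1556, -0.1556, -0.1556], "finger_gap":[0.085, 0.085, 0.085, 0.085, 0.085, 0.085, 0.085, 0.085, 0.085, 0.085]}' > m.json && python3 shift.py m.json ; echo '{"sx":[0, 0, 0, 0, 0, 0, 0, 0, 0, 0], "sy":[0, 0, 0, 0, 0, 0, 0, 0, 0, 0], "sz":[0, 0, 0, 0, 0, 0, 0, 0, 0, 0], "rx":[0, 0, 0, 0, 0, 0, 0, 0, 0, 0], "ry":[0, 0, 0, 0, 0, 0, 0, 0, 0, 0], "rz":[-0.1556, -0.1556, -0.1556, -0.1556, -0.1556, -0.1556, -0.1556, -0.1556, -0.1556, -0.1556], "finger_gap":[0.085, 0.085, 0.085, 0.085, 0.085, 0.085, 0.085, 0.085, 0.085, 0.085]}' > m.json && python3 shift.py m.json; echo '{"sx":[0, 0, 0], "sy":[0, 0, 0], "sz":[0, 0, 0], "rx":[0, 0, 0], "ry":[0, 0, 0], "rz":[-0.1556, -0.0222, 0], "finger_gap":[0.085, 0.085, 0.085]}' > m.json && python3 shift.py m.json
python3 - <<'E'
from h import *; from cell import robot
c=wrist(robot); cv2.imwrite("pics/w1.png",c["img"]); s=robot.state(); print(s["eef_pos"],s["orientation"],s["joint_positions"])
Y=yellow(c,(0,0,640,400)); print(Y)
e=[atz(ray(c,Y[i]),.165) for i in (1,2,3)]; print(e,np.degrees(np.arctan2(*(e[2]-e[1])[1::-1])))
E
```

```text
time_s: 1.92
eef_pos: [0.5167, -0.1439, 0.2311]
orientation: [-180.0, 0.0, 63.3]
ft_force: [0.0, 0.1, 0.8]
gripper_width: 0.085
grip_force: 0.0
time_s: 2.75
eef_pos: [0.5167, -0.1439, 0.2311]
orientation: [-180.0, -0.0, 133.3]
ft_force: [0.6, 0.4, -0.2]
gripper_width: 0.0849
grip_force: 0.0
time_s: 3.58
eef_pos: [0.5166, -0.1439, 0.2311]
orientation: [180.0, -0.0, -156.7]
ft_force: [0.1, -0.2, 0.4]
gripper_width: 0.0854
grip_force: 0.0
time_s: 3.83
eef_pos: [0.5166, -0.1439, 0.2312]
orientation: [180.0, -0.0, -149.2]
ft_force: [-0.8, -0.2, -0.3]
gripper_width: 0.0851
grip_force: 0.0
[ 0.51671756 -0.14394421  0.23120705] [ 1.79991280e+02 -7.89917344e-03 -1.49237842e+02] [-1.55666515e+01  1.60276055e+01 -6.34602592e+00  6.76381307e+01
  3.08017245e-04 -4.63288094e+01]
(539, array([313.33482602, 217.16547288]), array([296.72310249, 175.71024215]), array([329.94654954, 258.62070361]))
[array([ 0.51741686, -0.14017202,  0.165     ]), array([ 0.49932151, -0.16290213,  0.165     ]), array([ 0.5369912 , -0.11559253,  0.165     ])] 51.47187633368668
```

View pics/w1.png

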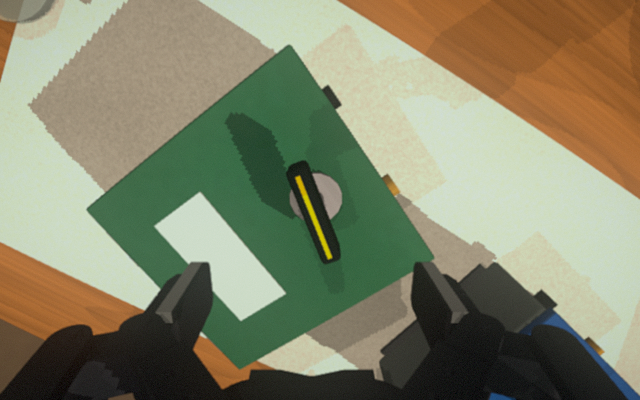

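The wrist view shows the green bar at about (313,217), running from (297,163) to (335,260). It agrees with the other two cameras to within 2 mm. I'll align to it, descend and grip, and work out the hinge angle from the door's near edge (290,45)-(433,258).

```bash
python3 - <<'E'
from h import *; from cell import robot
c=wrist(robot)
for a,b in (((290,45),(433,258)),((88,210),(240,367))):
    e=[atz(ray(c,p),.115) for p in (a,b)]; print(e,np.degrees(np.arctan2(*(e[1]-e[0])[1::-1])))
E
echo '{"sx":[0, 0, 0, -0.0112, 0, 0, 0, 0, 0], "sy":[0, 0, 0, 0.0032, 0, 0, 0, 0, 0], "sz":[0, 0, 0, 0, 0.12, 0.12, 0.08, 0.064, 0], "rx":[0, 0, 0, 0, 0, 0, 0, 0, 0], "ry":[0, 0, 0, 0, 0, 0, 0, 0, 0], "rz":[-0.1556, -0.1556, -0.1467, 0, 0, 0, 0, 0, 0], "finger_gap":[0.085, 0.085, 0.085, 0.085, 0.085, 0.085, 0.085, 0.085, 0.085]}' > m.json && python3 shift.py m.json 80
```

```text
[array([ 0.43309816, -0.20895743,  0.115     ]), array([ 0.51367796, -0.02649083,  0.115     ])] 66.17307834809196
[array([ 0.62077056, -0.28874855,  0.115     ]), array([ 0.6963358 , -0.11260012,  0.115     ])] 66.78133771173461
time_s: 4.68
eef_pos: [0.5152, -0.1403, 0.1319]
orientation: [179.6, -0.1, -128.7]
ft_force: [-1.5, -0.1, -1.0]
gripper_width: 0.0847
grip_force: 0.0
```

Hinge is at about 66.5°, so the final bar angle is about -23.5°, some 75° of clockwise turn from here. I'll let the arm settle before closing.

To row units: -0.002 m / 0.25 = -0.008.

```bash
echo '{"sx":[0, 0], "sy":[0, 0], "sz":[-0.008, 0], "rx":[0, 0], "ry":[0, 0], "rz":[0, 0], "finger_gap":[0.085, 0.085]}' > m.json && python3 shift.py m.json
python3 - <<'E'
from h import *; from cell import robot
c=wrist(robot); cv2.imwrite("pics/w2.png",c["img"]); s=robot.state(); print(s["eef_pos"],s["orientation"])
Y=yellow(c,(0,0,640,400)); print(Y); print([atz(ray(c,Y[i]),.165) for i in (1,2,3)])
E
```

```text
time_s: 4.85
eef_pos: [0.5189, -0.1415, 0.1386]
orientation: [-179.9, 0.0, -128.6]
ft_force: [-0.1, -0.7, 0.1]
gripper_width: 0.085
grip_force: 0.0
[ 0.51926905 -0.14158133  0.13896724] [-1.79840933e+02  7.16298825e-02 -1.28561280e+02]
(1275, array([313.619116  , 290.99984676]), array([313.53291621, 223.99545498]), array([313.70531579, 358.00423854]))
[array([ 0.51675504, -0.14143409,  0.165     ]), array([ 0.49963269, -0.16303484,  0.165     ]), array([ 0.53664808, -0.11633278,  0.165     ])]
```

View pics/w2.png

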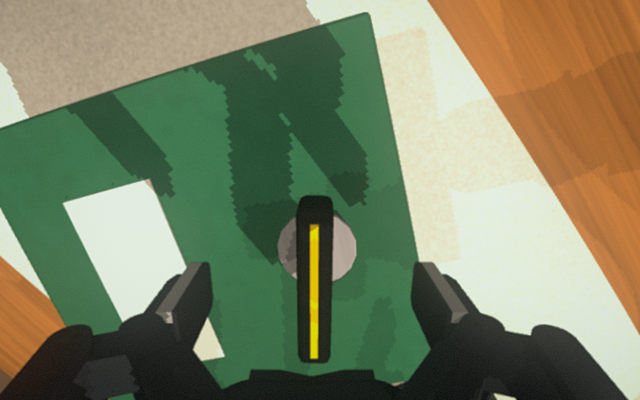

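The wrist view shows the bar vertical in the image at column 313, midway between the fingertips (211 and 413). It is aligned, so I'll close.

```bash
echo '{"sx":[0, 0, 0, 0, 0, 0, 0, 0], "sy":[0, 0, 0, 0, 0, 0, 0, 0], "sz":[0, 0, 0, 0, 0, 0, 0, 0], "rx":[0, 0, 0, 0, 0, 0, 0, 0], "ry":[0, 0, 0, 0, 0, 0, 0, 0], "rz":[0, 0, 0, 0, 0, 0, 0, 0], "finger_gap":[0.06, 0.03, 0, 0, 0, 0, 0, 0]}' > m.json && python3 shift.py m.json 80; python3 -c "
from cell import robot
s=robot.state();print(s['eef_pos'],s['ft_force'],s['moment'],s['orientation'])"
```

```text
time_s: 5.57
eef_pos: [0.5175, -0.141, 0.1376]
orientation: [180.0, 0.0, -128.5]
ft_force: [-2.1, 0.7, 4.9]
gripper_width: 0.0127
grip_force: 78.3
[ 0.51751256 -0.14099659  0.13762554] [-2.1496505   0.73764399  4.94064674] [ 0.55978664  0.86503691 -0.04371424] [ 1.79950426e+02  1.64612241e-02 -1.28497484e+02]
```

To row units: 0.0004 m / 0.25 = 0.0016, 5 degrees / 45 = 0.1111.

```bash
echo '{"sx":[0, 0, 0, 0, 0, 0, 0], "sy":[0, 0, 0, 0, 0, 0, 0], "sz":[0.0016, 0.0016, 0.0016, 0.0016, 0.0016, 0.0016, 0], "rx":[0, 0, 0, 0, 0, 0, 0], "ry":[0, 0, 0, 0, 0, 0, 0], "rz":[0.1111, 0.1111, 0.1111, 0.1111, 0.1111, 0.1111, 0], "finger_gap":[0, 0, 0, 0, 0, 0, 0]}' > m.json && python3 shift.py m.json 80; python3 -c "
from cell import robot
s=robot.state();print(s['joint_positions'][5],s['ft_force'],s['moment'],s['orientation'])"
```

```text
time_s: 6.15
eef_pos: [0.517, -0.141, 0.1353]
orientation: [180.0, -0.1, -158.6]
ft_force: [-2.7, 2.1, 5.8]
gripper_width: 0.0125
grip_force: 77.9
-36.60420015250338 [-2.74730645  2.05079494  5.84463245] [ 0.24122223  0.73898836 -0.25737981] [ 1.79964152e+02 -6.57669669e-02 -1.58646058e+02]
```

To row units: 0.0004 m / 0.25 = 0.0016, 5 degrees / 45 = 0.1111.

```bash
echo '{"sx":[0, 0, 0, 0, 0, 0, 0, 0], "sy":[0, 0, 0, 0, 0, 0, 0, 0], "sz":[0.0016, 0.0016, 0.0016, 0.0016, 0.0016, 0.0016, 0.0016, 0], "rx":[0, 0, 0, 0, 0, 0, 0, 0], "ry":[0, 0, 0, 0, 0, 0, 0, 0], "rz":[0.1111, 0.1111, 0.1111, 0.1111, 0.1111, 0.1111, 0.1111, 0], "finger_gap":[0, 0, 0, 0, 0, 0, 0, 0]}' > m.json && python3 shift.py m.json 80
python3 - <<'E'
from h import *; from cell import robot
c=wrist(robot); cv2.imwrite("pics/w3.png",c["img"])
s=robot.state();print(s['joint_positions'][5],s['ft_force'],s['moment'],s['orientation'])
E
```

```text
time_s: 6.82
eef_pos: [0.5162, -0.1411, 0.1326]
orientation: [-179.9, -0.1, 166.4]
ft_force: [-5.3, 2.6, 7.6]
gripper_width: 0.0125
grip_force: 77.9
-1.7186715448452472 [-4.72914967  1.84924509  8.08646779] [-0.15098789  1.020227   -0.19821238] [-1.79936766e+02 -1.37848466e-01  1.66470729e+02]
```

View pics/w3.png

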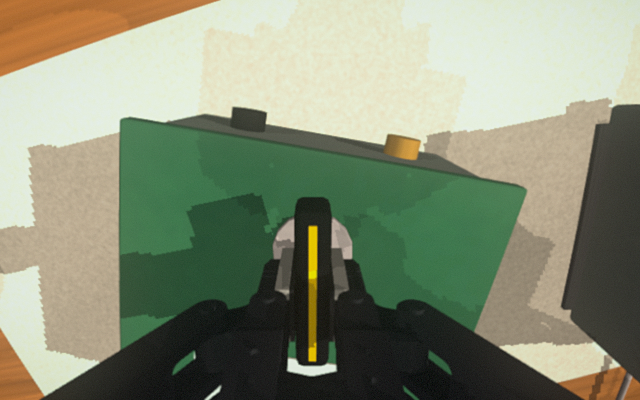

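The wrist view shows the bar still square in the grip (column 312), and the door's near edge (122,118)-(525,187) has about 10° left to turn. I'll go on to the stop in small steps.

To row units: 0.0004 m / 0.25 = 0.0016, 0.0001 m / 0.25 = 0.0004, 4 degrees / 45 = 0.0889.

```bash
echo '{"sx":[0, 0, 0, 0], "sy":[0, 0, 0, 0], "sz":[0.0016, 0.0016, 0.0004, 0], "rx":[0, 0, 0, 0], "ry":[0, 0, 0, 0], "rz":[0.0889, 0.0889, 0.0444, 0], "finger_gap":[0, 0, 0, 0]}' > m.json && python3 shift.py m.json 80; M='from cell import robot
s=robot.state();print(s["joint_positions"][5],s["ft_force"],s["moment"],s["orientation"][2])'; python3 -c "$M"; echo '{"sx":[0, 0, 0], "sy":[0, 0, 0], "sz":[0.0004, 0, 0], "rx":[0, 0, 0], "ry":[0, 0, 0], "rz":[0.0444, 0, 0], "finger_gap":[0, 0, 0]}' > m.json && python3 shift.py m.json 80; python3 -c "$M"
```

```text
time_s: 7.2
eef_pos: [0.516, -0.1411, 0.1318]
orientation: [-179.9, -0.1, 156.5]
ft_force: [-6.4, 3.4, 10.2]
gripper_width: 0.013
grip_force: 78.1
8.274485360689676 [-6.3851581   3.36586486 10.16587571] [-0.23765293  1.10067489  0.04249747] 156.4820228421174
time_s: 7.45
eef_pos: [0.5159, -0.1408, 0.1317]
orientation: [-179.9, -0.2, 154.7]
ft_force: [-7.2, 1.9, 9.5]
gripper_width: 0.0125
grip_force: 80.6
10.080122947292708 [-7.15563869  1.86858898  9.46628031] [0.16806231 1.22264849 0.96175014] 154.6850076526733
```

To row units: 2 degrees / 45 = 0.0444.

```bash
echo '{"sx":[0, 0, 0], "sy":[0, 0, 0], "sz":[0, 0, 0], "rx":[0, 0, 0], "ry":[0, 0, 0], "rz":[0.0444, 0, 0], "finger_gap":[0, 0, 0]}' > m.json && python3 shift.py m.json 80
python3 - <<'E'
from h import *; from cell import robot
c=wrist(robot); cv2.imwrite("pics/w4.png",c["img"])
s=robot.state();print(s['joint_positions'][5],s['ft_force'],s['moment'],s['orientation'])
E
```

```text
time_s: 7.7
eef_pos: [0.5159, -0.1407, 0.1317]
orientation: [-179.9, -0.2, 152.8]
ft_force: [-6.9, 1.6, 9.9]
gripper_width: 0.0127
grip_force: 91.3
11.95954385918541 [-6.15464725  1.83306993 10.49079232] [0.17475163 1.27749008 1.77523937] [-1.79909416e+02 -1.59916875e-01  1.52815130e+02]
```

View pics/w4.png

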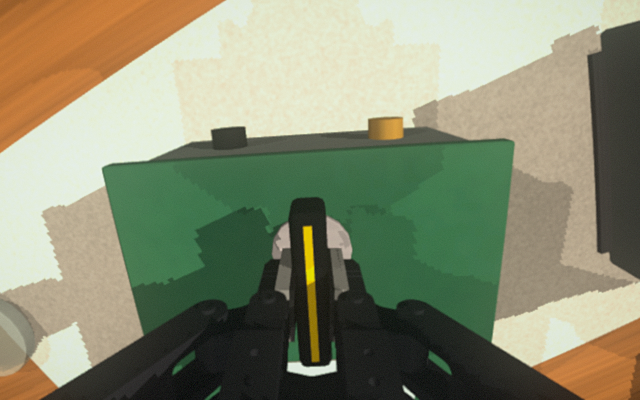

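The wrist view shows the bar square to the door's near edge (105,167)-(513,141) and slightly skewed in the pads. The twisting moment climbs (0.04, 0.96, 1.8 N m), so the hard stop has been reached. I'll release and rise straight up.

To row units: -0.03 m / 0.25 = -0.12, -0.02 m / 0.25 = -0.08.

```bash
echo '{"sx":[0, 0, 0, 0, 0, 0], "sy":[0, 0, 0, 0, 0, 0], "sz":[0, 0, 0, 0, 0, 0], "rx":[0, 0, 0, 0, 0, 0], "ry":[0, 0, 0, 0, 0, 0], "rz":[0, 0, 0, 0, 0, 0], "finger_gap":[0.03, 0.06, 0.085, 0.085, 0.085, 0.085]}' > m.json && python3 shift.py m.json; echo '{"sx":[0, 0, 0, 0, 0, 0, 0], "sy":[0, 0, 0, 0, 0, 0, 0], "sz":[-0.04, -0.08, -0.12, -0.12, -0.04, 0, 0], "rx":[0, 0, 0, 0, 0, 0, 0], "ry":[0, 0, 0, 0, 0, 0, 0], "rz":[0, 0, 0, 0, 0, 0, 0], "finger_gap":[0.085, 0.085, 0.085, 0.085, 0.085, 0.085, 0.085]}' > m.json && python3 shift.py m.json
python3 - <<'E'
from h import *; from cell import robot
c=wrist(robot); cv2.imwrite("pics/w5.png",c["img"])
Y=yellow(c,(0,0,640,400)); print(Y)
e=[atz(ray(c,Y[i]),.159) for i in (1,2,3)]; print(e,np.degrees(np.arctan2(*(e[2]-e[1])[1::-1])))
a=robot.camera("top"); cv2.imwrite("pics/t5.png",a["img"])
E
```

```text
time_s: 8.25
eef_pos: [0.5179, -0.1414, 0.1309]
orientation: [-180.0, -0.0, 152.5]
ft_force: [-0.3, -0.5, -0.6]
gripper_width: 0.0835
grip_force: 0.0
time_s: 8.83
eef_pos: [0.5182, -0.1414, 0.2315]
orientation: [180.0, 0.1, 152.5]
ft_force: [-0.2, 0.0, -0.2]
gripper_width: 0.0851
grip_force: 0.0
(521, array([310.51723942, 206.49872182]), array([307.28504581, 162.90472274]), array([313.74943303, 250.09272089]))
[array([ 0.51496202, -0.13769904,  0.159     ]), array([ 0.48846101, -0.12616619,  0.159     ]), array([ 0.54368386, -0.1502    ,  0.159     ])] -23.519395854757207
```

View pics/w5.png

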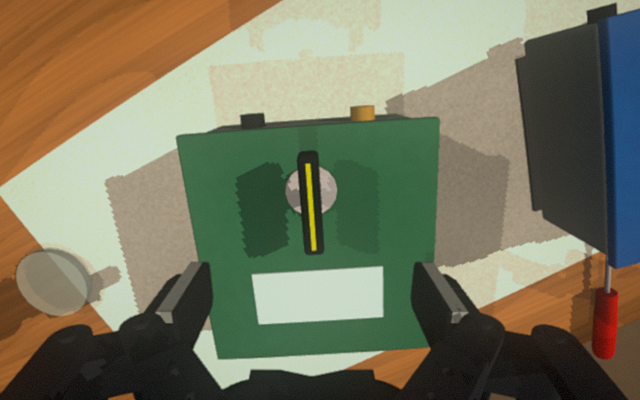

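The wrist view shows the green bar at (310,206), square to the near edge (178,135)-(438,118). Its measured angle is -23.5°, exactly 90° from the hinge, and the gripper is clear above it. I'll hand in.

```bash
python3 -c "
from cell import robot
print(robot.close_job())"
```

```text
the job is handed in; nothing more can be done
None
```

The green case's T-handle is turned clockwise to its hard stop (bar measured at 90° to the hinge) and released with the gripper clear above it; I left the blue case alone and handed the job in at about 9 s.

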